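# Weigh the jar and start the bag packer

### The job

Stand the amber jar on the pan of the scale and let go. Then, on the bag-packing machine, press the blue key, then the yellow key, then the green key, each right down and let up again before the next. Do not press the red key or two keys at once, do not drop the jar, and leave the carton, tape dispenser and caddy alone.

Things in the scene. Friction and masses are not known exactly. Their poses are not given: they have to be found in the camera images.
- roller (a point): Fixed white bag-packing machine, 250 mm wide, 250 deep, 262 high (film roll to 335): middle of its steel roller, a bar 14 mm thick along y, 120 mm straight above the row of keys, which lies on a desk sloping 30 degrees towards the robot. x axis: to the back. A gripper coming straight down hits the roller: come in along the keys' axis, tilted about 30 degrees, before and below it.
- scale_pan (a point): Middle of the top of the pan (round steel disc, 120 mm across) of the fixed grey scale (150 x 140 mm). The pan's top is 40 mm above the table; z axis up.
- jar: Loose amber jar with a white cap: a cylinder 54 mm in diameter, 110 mm high (cap from 84 mm up), about 0.18 kg. Origin: centre of its underside; z axis up along it.
- carton: Bystander: loose white medicine carton with an orange band, 60 x 90 x 120 mm high. Origin: centre of its underside.
- tape: Bystander: loose black tape dispenser, 60 x 150 mm, 97 mm high. Origin: centre of its underside.
- caddy: Bystander: loose white desk caddy with pens and scissors, 90 x 130 mm, 70 mm high (pens to 145 mm). Origin: centre of its underside.
- key_blue_top (a point): Centre of the top face of the blue key: a round spring key 32 mm across, standing 12 mm proud of a grey collar 48 mm across. Moves with the key. Its z axis points out of the key (30 degrees from vertical, to the robot's side), its y axis along the row. Keys stand 55 mm apart; the order of colours varies.
- key_blue (a joint): How far the blue key is pressed, m: 0 up, 0.008 fully down (about 1.5 N to start, 5 N fully down; it springs back).
- key_yellow_top (a point): Centre of the top face of the yellow key: a round spring key 32 mm across, standing 12 mm proud of a grey collar 48 mm across. Moves with the key. Its z axis points out of the key (30 degrees from vertical, to the robot's side), its y axis along the row. Keys stand 55 mm apart; the order of colours varies.
- key_yellow (a joint): How far the yellow key is pressed, m: 0 up, 0.008 fully down (about 1.5 N to start, 5 N fully down; it springs back).
- key_green_top (a point): Centre of the top face of the green key: a round spring key 32 mm across, standing 12 mm proud of a grey collar 48 mm across. Moves with the key. Its z axis points out of the key (30 degrees from vertical, to the robot's side), its y axis along the row. Keys stand 55 mm apart; the order of colours varies.
- key_green (a joint): How far the green key is pressed, m: 0 up, 0.008 fully down (about 1.5 N to start, 5 N fully down; it springs back).
- key_red_top (a point): Centre of the top face of the red key: a round spring key 32 mm across, standing 12 mm proud of a grey collar 48 mm across. Moves with the key. Its z axis points out of the key (30 degrees from vertical, to the robot's side), its y axis along the row. Keys stand 55 mm apart; the order of colours varies.
- key_red (a joint): How far the red key is pressed, m: 0 up, 0.008 fully down (about 1.5 N to start, 5 N fully down; it springs back).

How it is judged:
By the outcome, as a careful person would: the job done as asked, in the order asked, and still so for the second after the job is handed in, with the robot touching nothing.
It also fails if it takes over 53 s, if anything falls off the work surface, if the arm or the gripper's body presses on something with over 40 N, if the wrist force passes 120 N, or if a joint passes its speed limit or range.

### The arm

A 6-joint arm with a two-finger parallel gripper is mounted at the origin on the work surface. World frame = base frame: x ahead of the robot, y to its left, z up, the work surface at z = 0. Lengths are in m, angles in rad, forces in N, time in s.
With the tool pointing down it reaches from about 0.25 to 0.775 m from the base axis. Payload 4 kg.
Tool frame: the origin (TCP) lies on the centre line of the jaws, within the pads' length; the fingertips stand robot.tips_ahead ahead of it and the grasp point (between the pads) lies 8 mm behind it (robot.tips_ahead is the distance from the TCP to the fingertips, in m); z points along the fingers, y is the line along which they close (so a half turn about z gives the same grasp; the last joint's range is limited). The gripper opens to 94 mm and grips with 3 to 60 N. Pads are 16 mm wide; open, the fingers measure 119 mm over their backs; the gripper's body (75 mm by 177 mm) begins 78 mm behind the grasp point.
Start: joints at [-1.394, 0.087, 1.371, -0, 1.684, -0.103], TCP at [0.152, -0.529, 0.217] pointing down, gripper open.
Joint ranges: [-3.1, 3.1], [-0.76, 2.03], [0.27, 2.55], [-1.08, 4.22], [0.17, 2.65], [-2.57, 2.57]. Speed limits (rad/s): [2.79, 2.79, 3.14, 3.14, 3.14, 3.14].

### API

Orientations are given as [roll, pitch, yaw] about the fixed x, y, z axes, in that order (R = Rz(yaw) Ry(pitch) Rx(roll)).
In Python, from bench import robot, snapshot, close_job, spotter gives the robot as it stands. The module is installed in compiled form; this text tells all that it offers.
- The arm moves only by the tool servo_tool, never from a script. Its argument "commands" is one flat list of numbers, 7 for each row, row after row: the shift along the tool's x, y, z in m, then the turn, a rotation vector about the tool's x, y, z in degrees, then the finger opening in m, from 0 to 0.094. In form: [x, y, z, ax, ay, az, grip, x, y, z, ax, ay, az, grip, ...]. A call has 1 to 10 rows; each row is the pose to reach, as a shift and turn from the pose commanded when the call began, along the tool's axes at that moment; what a row does not reach only later rows make up. A row lasts 1/8 s, in which the tool goes at most 62.5 mm and 10.7 degrees, less where a joint would pass 70% of its speed; a pose out of reach is approached as far as the arm can. A call with a gripper value outside its range is refused whole. The fingers move at their own pace and stop on an object; the grip force is fixed at half the most. Time passes only in rows, so rows that repeat a pose let the fingers close. It gives the time, the measured TCP pose, the force, the opening and the grip force at its end, in the units of the state.
- robot.get_obs(): the state, without advancing time (a new reading comes with each control period).
- snapshot(name): name is "side" or "top"; returns a dict with "img" (480x640x3 uint8, blue, green, red), "camera_matrix" (3x3 intrinsics, pixels), "k1" (the pictures are not rectified: a ray, as slopes to the right and down, at radius r is drawn at 1 + k1 r^2 times it, then the intrinsics apply), "extrinsics" (4x4, takes a point from camera to world coordinates). Camera axes: x right, y down, z forward; pixel columns grow to the right and rows downward; lengths in m; the calibration is good to about 2 mm. A picture is of the moment at which its call begins. There is no depth.
- close_job(): hands the job in; it is judged then, once.
Trained networks look in a picture, given as the dict that the camera call returned (one of the last four; its "shot" number tells which), for a name from the list of things; names that differ only in an ending like _2 or _b are one class to them, and where a whole thing is asked for, a point or a joint stands for the part that bears it (a point fixed in the world has none). Each returns a list of dicts, best first, with "conf" (0 to 1); they miss things now and then, are a little off and sometimes report something else, mostly with a low value. They report only what shows in the picture. A call takes as long as a camera call.
- spotter.trace(name, picture): "region" (480x640 bool, what is visible of it) and "box" ([left, top, width, height] in pixels, round what is visible of it).
The state is a dict: "time": time; "joint_positions": joint angles; "qvel": joint speeds; "joint_torque": joint torques, N m; "tool_pos": TCP position; "ee_rot": TCP orientation; "wrist_force": force on the tool from outside, world axes, zero at the start; "wrist_torque": the same for the moment, N m; "width": finger opening in m; "finger_force": force on a finger pad.
Only numpy, scipy, OpenCV 4.12 (cv2) and the standard library are available. Lean on these libraries where they do the work, as an engineer would, in place of code of your own. Each camera call takes 0.05 s, during which the arm holds its last target. There are 200 camera calls.

## Working session

There is one attempt and no reset: what is moved stays moved. The work goes in short steps, Python scripts to look and compute and a tool call to move; the robot and the scene stay as the last step left them, time stands still between calls to the robot, and variables do not carry over. Pictures are saved under pics/ and viewed, at most 12 in all, crops included, and the job is handed in when it is done.

Besides the shell and the picture viewer there is one more tool, called as a command line: name --argument value ..., lists and objects as JSON in quotes. servo_tool: Moves the arm, as the interface text tells. Its arguments: {"type":"object","properties":{"commands":{"type":"array","items":{"type":"number"}}},"required":["commands"]}

```bash
mkdir -p pics; cat > h.py <<'E'
import numpy as np, cv2
from bench import robot, snapshot, close_job, spotter
from scipy.spatial.transform import Rotation as R
def ray(s,uv):
    K=s["camera_matrix"];d=np.array([(uv[0]-K[0,2])/K[0,0],(uv[1]-K[1,2])/K[1,1]]);u=d.copy()
    for _ in range(30): u=d/(1+s["k1"]*(u@u))
    E=np.array(s["extrinsics"]);r=E[:3,:3]@np.array([u[0],u[1],1]);return E[:3,3],r/np.linalg.norm(r)
def plane(s,uv,z):
    o,r=ray(s,uv);return o+r*(z-o[2])/r[2]
def tri(rs):
    A=sum(np.eye(3)-np.outer(r,r) for o,r in rs);b=sum((np.eye(3)-np.outer(r,r))@o for o,r in rs)
    p=np.linalg.solve(A,b);return p,[np.linalg.norm((np.eye(3)-np.outer(r,r))@(p-o))*1000 for o,r in rs]
E
python3 - <<'E'
from h import *
np.set_printoptions(precision=4,suppress=True)
print(robot.tips_ahead, robot.get_obs())
for n in("top","side"):
    s=snapshot(n);cv2.imwrite(f"pics/{n}0.png",s["img"]);print(n,s["camera_matrix"].tolist(),s["k1"],s["extrinsics"])
    for t in("jar","carton","tape","caddy","key_blue","key_yellow","key_green","key_red"):
        for d in spotter.trace(t,s)[:2]:
            m=d["region"];v,u=np.nonzero(m);print(t,round(d["conf"],2),d["box"],u.mean().round(1),v.mean().round(1),plane(s,(u.mean(),v.mean()),0.05))
E
```

```text
0.011 {'time': 0.0, 'joint_positions': array([-1.3941,  0.088 ,  1.3722, -0.    ,  1.6836, -0.1031]), 'qvel': array([-0.0009, -0.0011,  0.0008,  0.0009, -0.0008,  0.0009]), 'joint_torque': array([ -0.0014, -34.0182, -30.2431,   0.0716,   0.0328,  -0.0002]), 'tool_pos': array([ 0.1518, -0.5281,  0.2153]), 'ee_rot': array([-3.1394, -0.0002,  0.2798]), 'wrist_force': array([-0.233 , -0.615 , -0.0725]), 'wrist_torque': array([-0.0178, -0.0131, -0.0371]), 'finger_force': 0.0, 'width': 0.09423127089188992}
top [[585.4915952257636, 0.0, 325.27067974387467], [0.0, 585.4915952257636, 244.8882080703006], [0.0, 0.0, 1.0]] 0.010287690563846723 [[ 0.0013 -0.9867  0.1628  0.3555]
 [-1.     -0.0023 -0.0055  0.0192]
 [ 0.0058 -0.1628 -0.9866  1.3877]
 [ 0.      0.      0.      1.    ]]
jar 0.57 [462.1, 286.4, 31.9, 24.8] 477.5 300.5 [ 0.4484 -0.3357  0.05  ]
carton 0.61 [346.0, 159.1, 46.4, 40.4] 368.4 177.2 [ 0.7384 -0.0898  0.05  ]
carton 0.29 [260.0, 236.6, 17.9, 14.5] 269.1 242.9 [0.5806 0.1418 0.05  ]
tape 0.76 [436.5, 172.0, 68.3, 30.7] 471.6 188.2 [ 0.7124 -0.3326  0.05  ]
caddy 0.86 [132.4, 
[... 760 characters left out ...]
5 [ 0.4438 -0.3303  0.05  ]
jar 0.6 [227.3, 246.8, 66.6, 63.7] 259.3 275.8 [ 0.5502 -0.155   0.05  ]
carton 0.83 [292.5, 302.0, 35.9, 45.8] 309.8 325.8 [ 0.7301 -0.083   0.05  ]
tape 0.8 [178.7, 342.1, 67.6, 43.0] 211.1 362.2 [ 0.7292 -0.3374  0.05  ]
caddy 0.89 [378.1, 149.7, 53.1, 54.4] 404.1 173.6 [0.3805 0.366  0.05  ]
caddy 0.42 [343.1, 242.4, 9.9, 7.5] 347.3 245.6 [0.551  0.0989 0.05  ]
key_green 0.53 [392.3, 210.3, 12.2, 6.9] 397.1 213.9 [0.507  0.2761 0.05  ]
key_green 0.2 [289.5, 302.3, 34.4, 45.4] 309.6 325.5 [ 0.7293 -0.0833  0.05  ]
key_red 0.46 [357.3, 227.4, 14.8, 10.5] 365.3 234.0 [0.5352 0.1614 0.05  ]
key_red 0.28 [341.1, 239.4, 12.6, 10.2] 347.2 245.5 [0.5507 0.0987 0.05  ]
```

View pics/top0.png

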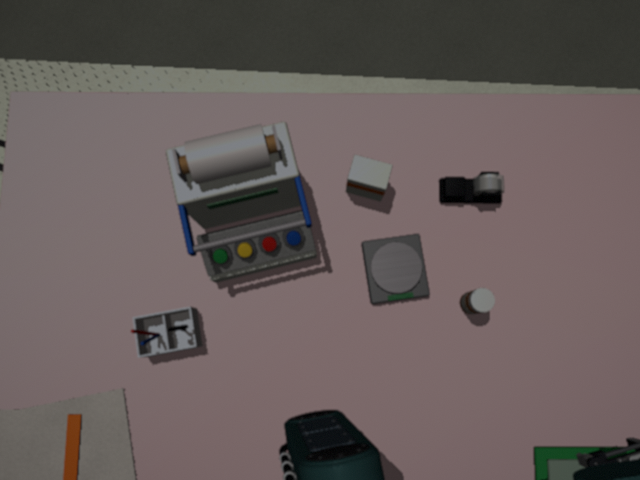

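View pics/side0.png

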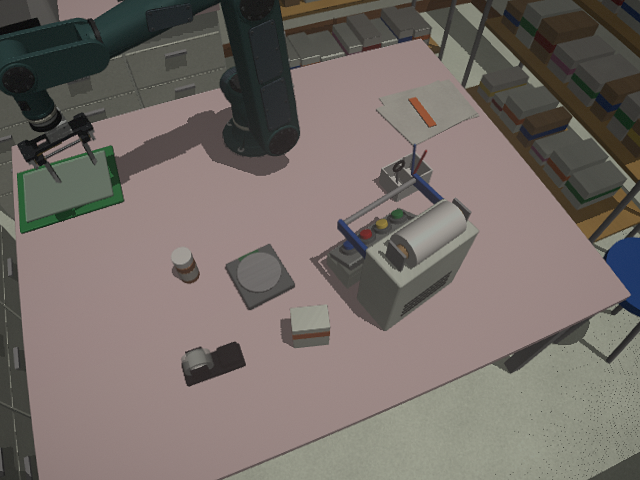

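Top view: jar at (480,300), pan (397,268), keys green (221,256), yellow (246,250), red (270,244), blue (294,238), and the roller runs just behind and above them from (195,247) to (310,220). The side view shows the same order.

```bash
python3 - <<'E'
from h import *
np.set_printoptions(precision=4,suppress=True)
T=snapshot("top");S=snapshot("side")
hsv={n:cv2.cvtColor(s["img"],cv2.COLOR_BGR2HSV) for n,s in(("t",T),("s",S))}
hr={"green":(45,85),"yellow":(18,35),"blue":(105,130),"red":(173,180)}
win={"t":(205,225,310,270),"s":(335,200,415,260)}
for k,(a,b) in hr.items():
  rs=[]
  for n,s in(("t",T),("s",S)):
    x0,y0,x1,y1=win[n];h=hsv[n][y0:y1,x0:x1].astype(int)
    m=((h[...,0]>=a)&(h[...,0]<=b)|((k=="red")&(h[...,0]<6)))&(h[...,1]>110)&(h[...,2]>40)
    nl,l,st,c=cv2.connectedComponentsWithStats(m.astype(np.uint8))
    for i in range(1,nl):
      if st[i,4]>15: print(k,n,st[i]+[x0,y0,0,0,0],(c[i]+[x0,y0]).round(1))
a=cv2.resize(T["img"][220:280,190:330],None,fx=5.7,fy=5.7,interpolation=cv2.INTER_CUBIC)[:,:798]
b=cv2.resize(S["img"][195:265,325:418],None,fx=3.6,fy=3.6,interpolation=cv2.INTER_CUBIC)
c=cv2.resize(T["img"][230:325,355:505],None,fx=2.6,fy=2.6,interpolation=cv2.INTER_CUBIC)
o=np.zeros((600,798,3),np.uint8);o[:a.shape[0],:a.shape[1]]=a
o[345:345+b.shape[0],:b.shape[1]]=b;o[345:345+c.shape[0],400:400+c.shape[1]]=c[:, :398]
cv2.imwrite("pics/z.png",cv2.convertScaleAbs(o,alpha=1.6))
for n,s,(x0,y0,x1,y1) in(("t",T,(455,280,505,325)),("s",S,(160,235,210,290))):
  d=spotter.trace("jar",s)[0];g=cv2.cvtColor(s["img"],cv2.COLOR_BGR2HSV)[y0:y1,x0:x1]
  m=((g[...,1]<35)&(g[...,2]>120)).astype(np.uint8)
  nl,l,st,c=cv2.connectedComponentsWithStats(m)
  for i in range(1,nl):
    if st[i,4]>30:print("cap",n,st[i]+[x0,y0,0,0,0],(c[i]+[x0,y0]).round(1),plane(s,c[i]+[x0,y0],.11))
E
```

```text
green t [213 249  14  15 163] [219.6 255.8]
yellow t [237 242  16  16 201] [244.4 249.7]
yellow s [376 219  12  10  91] [381.7 223.4]
blue t [286 231  15  15 172] [293.3 237.8]
blue s [339 220  28  31 149] [352.8 234.8]
blue s [344 241  10   8  47] [348.2 244.8]
red t [262 236  15  16 187] [268.9 243.7]
red s [360 229  12  10  91] [365.7 233.6]
cap t [472 287  24  24 433] [483.4 299.2] [ 0.4471 -0.3329  0.11  ]
cap s [169 245  23  20 320] [180.3 254.9] [ 0.4492 -0.3304  0.11  ]
```

View pics/z.png

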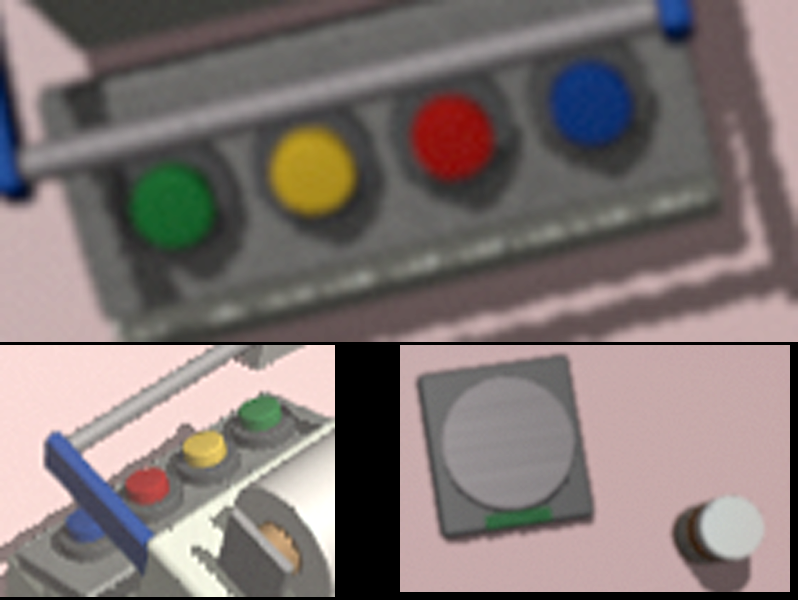

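```bash
python3 - <<'E'
from h import *
from scipy.optimize import least_squares
np.set_printoptions(precision=4,suppress=True)
T=snapshot("top");S=snapshot("side")
o=[(T,(219.6,255.8),1.5),(T,(244.6,249.7),.5),(T,(268.9,243.7),-.5),(T,(293.3,237.8),-1.5),(S,(397.8,212.8),1.5),(S,(381.7,222.4),.5),(S,(365.8,233.1),-.5)]
def pt(p,k): return p[:3]+k*.055*np.array([-np.sin(p[3]),np.cos(p[3]),0])
def f(p):
    e=[]
    for s,uv,k in o:
        c,r=ray(s,uv);d=pt(p,k)-c;e+=list(d-r*(d@r))
    return np.array(e)*1000
q=least_squares(f,[.57,.17,.1,.2]);p=q.x;print(p,np.degrees(p[3]));print(q.fun.reshape(-1,3))
for n,k in zip("gyrb",(1.5,.5,-.5,-1.5)):print(n,pt(p,k))
print("pan",plane(T,(396.5,267.3),.04))
c,st=S,0
from bench import robot
m=spotter.trace("scale_pan",T); print(len(m))
h=cv2.cvtColor(T["img"],cv2.COLOR_BGR2HSV)
# start joints, jar triangulated
print(tri([ray(T,(483.0,299.2)),ray(S,(180.5,253.5))]))
E
```

```text
[0.5615 0.1646 0.1172 0.2379] 13.629790081903742
[[ 1.5977  1.1927  0.4431]
 [ 0.9181  2.1095  0.4256]
 [ 0.437   1.7408  0.233 ]
 [ 0.1164  1.7943  0.1101]
 [-1.2032 -3.2514 -0.8305]
 [-0.1942 -1.9572 -0.7047]
 [-1.6718 -1.6287  0.3234]]
g [0.5421 0.2447 0.1172]
y [0.5551 0.1913 0.1172]
r [0.568  0.1378 0.1172]
b [0.581  0.0844 0.1172]
pan [ 0.5256 -0.1536  0.04  ]
1
(array([ 0.4472, -0.3298,  0.1136]), [np.float64(1.1688542951871175), np.float64(1.168854295187125)])
```

servo_tool --commands '[0.03,-0.01,0,0,0,0,0.094,0.08,-0.026,0,0,0,0,0.094,0.13,-0.042,0,0,0,0,0.094,0.18,-0.058,0,0,0,0,0.094,0.23,-0.074,0,0,0,0,0.094,0.28,-0.09,0,0,0,0,0.094,0.32,-0.103,0,0,0,0,0.094,0.338,-0.109,0,0,0,0,0.094,0.338,-0.109,0.03,0,0,0,0.094,0.338,-0.109,0.05,0,0,0,0.094]'

```text
time: 2.5
tool_pos: [0.446, -0.3308, 0.1654]
ee_rot: [-3.141, 0.001, 0.28]
wrist_force: [-0.7, -0.2, 0.5]
width: 0.0937
finger_force: 0.0
```

```bash
python3 - <<'E'
from h import *
s=snapshot("side");t=snapshot("top")
a=cv2.resize(s["img"][190:310,120:270],None,fx=2.6,fy=2.6);b=cv2.resize(t["img"][230:350,400:550],None,fx=2.6,fy=2.6)
cv2.imwrite("pics/a.png",cv2.convertScaleAbs(np.hstack([a,b]),alpha=1.5))
E
```

```text
(no output)
```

View pics/a.png

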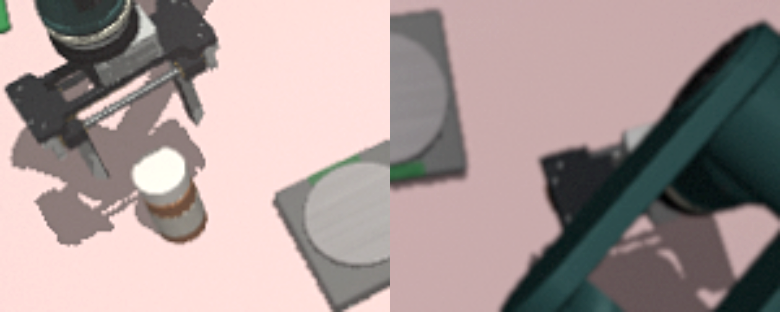

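The jar (crop 160,170) stands right under the open jaws (fingertips at 100,170 and 195,115), so I can descend.

servo_tool --commands '[0,0,0.03,0,0,0,0.094,0,0,0.06,0,0,0,0.094,0,0,0.085,0,0,0,0.094,0,0,0.1,0,0,0,0.094,0,0,0.105,0,0,0,0.094,0,0,0.105,0,0,0,0.06,0,0,0.105,0,0,0,0.05,0,0,0.105,0,0,0,0.04,0,0,0.105,0,0,0,0.04,0,0,0.105,0,0,0,0.04]'

```text
time: 3.85
tool_pos: [0.4469, -0.3309, 0.062]
ee_rot: [3.14, -0.0, 0.28]
wrist_force: [0.3, -1.1, 1.4]
width: 0.0537
finger_force: 30.0
```

servo_tool --commands '[0,0,-0.01,0,0,0,0.04,0,0,-0.03,0,0,0,0.04,0,0,-0.06,0,0,0,0.04,0,0,-0.08,0,0,0,0.04,0.015,-0.018,-0.08,0,0,0,0.04,0.045,-0.053,-0.08,0,0,0,0.04,0.075,-0.089,-0.08,0,0,0,0.04,0.105,-0.125,-0.08,0,0,0,0.04,0.12,-0.143,-0.08,0,0,0,0.04,0.124,-0.148,-0.08,0,0,0,0.04]'

```text
time: 5.1
tool_pos: [0.5252, -0.1527, 0.1417]
ee_rot: [-3.142, 0.0, 0.282]
wrist_force: [0.2, 1.0, -1.7]
width: 0.0535
finger_force: 30.0
```

servo_tool --commands '[0,0,0,0,0,0,0.04,0,0,0,0,0,0,0.04]'

```text
time: 5.35
tool_pos: [0.5246, -0.1551, 0.1415]
ee_rot: [3.141, 0.0, 0.278]
wrist_force: [-0.8, -0.3, -2.3]
width: 0.0538
finger_force: 30.0
```

```bash
python3 - <<'E'
from h import *
s=snapshot("side");t=snapshot("top")
a=cv2.resize(s["img"][190:310,180:330],None,fx=2.6,fy=2.6);b=cv2.resize(t["img"][210:330,330:480],None,fx=2.6,fy=2.6)
cv2.imwrite("pics/b.png",cv2.convertScaleAbs(np.hstack([a,b]),alpha=1.5))
E
```

```text
(no output)
```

View pics/b.png

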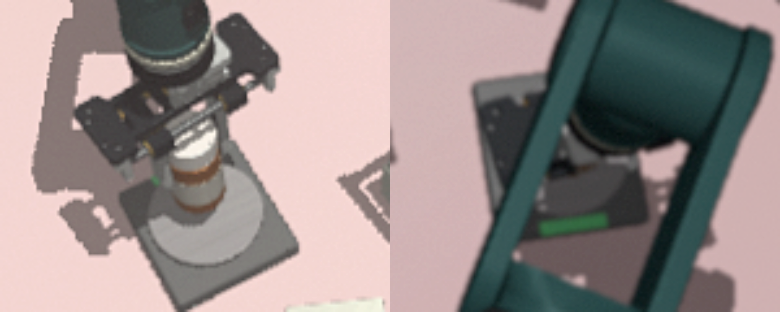

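The jar (crop 200,180) hangs upright over the middle of the pan, so I lower it.

servo_tool --commands '[0,0,0.012,0,0,0,0.04,0,0,0.025,0,0,0,0.04,0,0,0.033,0,0,0,0.04,0,0,0.036,0,0,0,0.04,0,0,0.038,0,0,0,0.04,0,0,0.039,0,0,0,0.04,0,0,0.04,0,0,0,0.04,0,0,0.04,0,0,0,0.04]'

```text
time: 6.45
tool_pos: [0.5252, -0.1541, 0.1019]
ee_rot: [3.141, -0.001, 0.28]
wrist_force: [0.5, -0.2, 0.5]
width: 0.0537
finger_force: 30.0
```

servo_tool --commands '[0,0,0.0005,0,0,0,0.04,0,0,0.001,0,0,0,0.04,0,0,0.001,0,0,0,0.04]'

```text
time: 6.82
tool_pos: [0.5253, -0.1541, 0.1019]
ee_rot: [3.141, -0.001, 0.28]
wrist_force: [-1.9, 0.5, 5.6]
width: 0.0539
finger_force: 30.0
```

In contact. Release and go straight up.

servo_tool --commands '[0,0,0,0,0,0,0.06,0,0,0,0,0,0,0.08,0,0,0,0,0,0,0.094,0,0,0,0,0,0,0.094,0,0,0,0,0,0,0.094,0,0,-0.02,0,0,0,0.094,0,0,-0.05,0,0,0,0.094,0,0,-0.09,0,0,0,0.094,0,0,-0.13,0,0,0,0.094,0,0,-0.16,0,0,0,0.094]'

```text
time: 8.07
tool_pos: [0.5253, -0.1541, 0.2627]
ee_rot: [3.14, -0.002, 0.28]
wrist_force: [0.1, -0.5, -1.1]
width: 0.094
finger_force: 0.0
```

```bash
python3 - <<'E'
from h import *
np.set_printoptions(precision=4,suppress=True)
o=robot.get_obs();print(o["tool_pos"],o["ee_rot"],o["joint_positions"],o["width"])
R0=R.from_euler("xyz",[np.pi,0,.28]);p0=np.array([.5254,-.1540,.261])
psi=.2379
y=np.array([-np.sin(psi),np.cos(psi),0]);z=np.array([.5*np.cos(psi),.5*np.sin(psi),-.866025]);n=-z
for yy in(-y,y):
    Rt=R.from_matrix(np.stack([np.cross(yy,z),yy,z],1));r=R0.inv()*Rt
    print("rotvec",np.degrees(r.as_rotvec()))
K={"b":[.581,.0844,.1172]}
d=np.cross(y,n); d=-d if d[2]>0 else d   # down-slope
print("down",d)
for h in(.15,.05):
    t=np.array(K["b"])+n*(h+.011)+.003*d;print(t,"shift",R0.inv().apply(t-p0))
E
```

```text
[ 0.5253 -0.1541  0.2627] [ 3.1401 -0.0018  0.2799] [-0.389   0.0754  1.2926 -0.0001  1.7711  0.9019] 0.09403306121490795
rotvec [-0.6315 29.9955  2.3568]
rotvec [ -45.9837   -0.9681 -171.6135]
down [-0.8416 -0.2041 -0.5   ]
[0.5002 0.0648 0.2551] shift [ 0.0363 -0.2172  0.0059]
[0.5488 0.0766 0.1685] shift [ 0.0862 -0.2151  0.0925]
```

servo_tool --commands '[0,-0.02,-0.01,0,0,0,0.06,0,-0.06,-0.01,0,4,0,0.03,0.005,-0.1,-0.01,0,10,0.5,0,0.015,-0.14,-0.005,0,16,1,0,0.025,-0.175,0,-0.2,22,1.5,0,0.033,-0.205,0.004,-0.5,27,2,0,0.036,-0.217,0.006,-0.6,30,2.4,0,0.036,-0.217,0.006,-0.6,30,2.4,0,0.036,-0.217,0.006,-0.6,30,2.4,0]'

```text
time: 9.2
tool_pos: [0.4994, 0.0646, 0.2541]
ee_rot: [-3.141, -0.523, 0.237]
wrist_force: [0.2, -0.2, 0.1]
width: 0.0071
finger_force: 0.0
```

```bash
python3 - <<'E'
from h import *
np.set_printoptions(precision=4,suppress=True)
o=robot.get_obs();print(o["tool_pos"],o["ee_rot"],o["joint_positions"],o["width"])
s=snapshot("side");t=snapshot("top")
a=cv2.resize(s["img"][130:330,190:440],None,fx=1.6,fy=1.6);b=cv2.resize(t["img"][130:330,190:440],None,fx=1.6,fy=1.6)
cv2.imwrite("pics/c.png",cv2.resize(cv2.convertScaleAbs(np.hstack([a,b]),alpha=1.5),None,fx=1,fy=1))
E
```

```text
[0.4994 0.0646 0.2541] [-3.1407 -0.5225  0.237 ] [-0.0964 -0.4096  1.8131  0.1742  1.2446  1.2228] 0.007138184390673966
```

View pics/c.png

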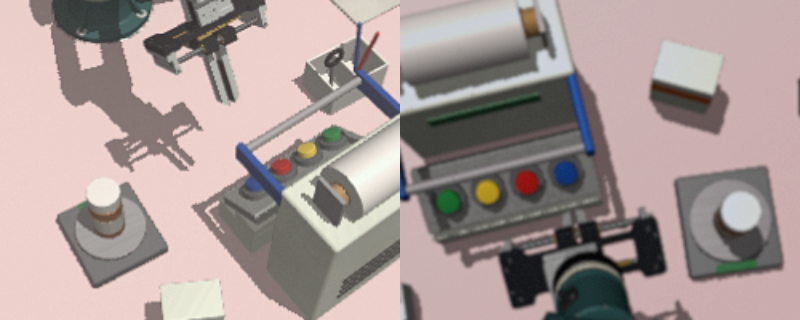

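The jar stands mid-pan, and the closed fingers point at the blue key (top crop 566,172) from in front of the roller. Advancing to 20 mm short of it.

servo_tool --commands '[0,0,0.02,0,0,0,0,0,0,0.05,0,0,0,0,0,0,0.08,0,0,0,0,0,0,0.105,0,0,0,0,0,0,0.122,0,0,0,0,0,0,0.13,0,0,0,0,0,0,0.13,0,0,0,0]'

```text
time: 10.18
tool_pos: [0.5629, 0.0797, 0.1417]
ee_rot: [-3.141, -0.523, 0.236]
wrist_force: [0.5, -0.2, -0.1]
width: 0.0006
finger_force: 0.0
```

```bash
python3 - <<'E'
from h import *
np.set_printoptions(precision=4,suppress=True)
o=robot.get_obs();print(o["tool_pos"],o["ee_rot"],o["wrist_force"])
M=R.from_euler("xyz",o["ee_rot"]).as_matrix()
for n,k in dict(b=[.581,.0844,.1172],y=[.5551,.1913,.1172],g=[.5421,.2447,.1172]).items(): print(n,M.T@(np.array(k)-o["tool_pos"]))
s=snapshot("side");t=snapshot("top")
a=cv2.resize(s["img"][185:285,310:430],None,fx=3.3,fy=3.3,interpolation=2);b=cv2.resize(t["img"][190:290,205:325],None,fx=3.3,fy=3.3,interpolation=2)
cv2.imwrite("pics/d.png",cv2.convertScaleAbs(np.hstack([a,b]),alpha=1.6))
E
```

```text
[0.5629 0.0797 0.1417] [-3.1407 -0.5231  0.2364] [ 0.5364 -0.1585 -0.0597]
b [ 0.0039 -0.0004  0.0306]
y [ 0.0038 -0.1104  0.0306]
g [ 0.0037 -0.1653  0.0306]
```

View pics/d.png

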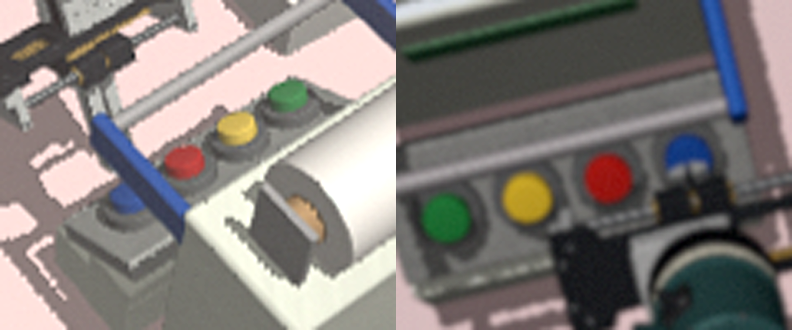

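The fingertips (top crop 685,170) are over the blue key and clear of the roller. Pressing gradually.

servo_tool --commands '[0,0,0.01,0,0,0,0,0,0,0.018,0,0,0,0,0,0,0.022,0,0,0,0,0,0,0.025,0,0,0,0,0,0,0.025,0,0,0,0]'

```text
time: 10.9
tool_pos: [0.5743, 0.0825, 0.123]
ee_rot: [3.141, -0.523, 0.239]
wrist_force: [-18.2, -4.1, 18.1]
width: 0.0001
finger_force: 12.2
```

```bash
python3 - <<'E'
from h import *
np.set_printoptions(precision=4,suppress=True)
o=robot.get_obs();print(o["tool_pos"],o["ee_rot"],o["wrist_force"],o["wrist_torque"])
s=snapshot("side");t=snapshot("top")
a=cv2.resize(s["img"][200:270,325:385],None,fx=6.5,fy=6.5,interpolation=2);b=cv2.resize(t["img"][205:275,260:320],None,fx=6.5,fy=6.5,interpolation=2)
cv2.imwrite("pics/e.png",cv2.convertScaleAbs(np.hstack([a,b]),alpha=1.8))
E
```

```text
[0.5743 0.0825 0.123 ] [ 3.141  -0.5233  0.2386] [-18.1993  -4.0761  18.128 ] [-0.2503  1.5742  0.101 ]
```

View pics/e.png

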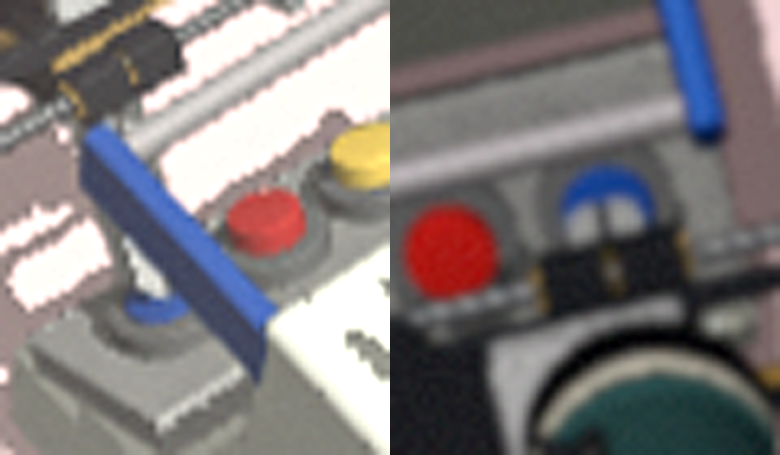

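servo_tool --commands '[0,0,-0.002,0,0,0,0,0,0,-0.003,0,0,0,0,0,0,-0.003,0,0,0,0]'

```text
time: 11.38
tool_pos: [0.5739, 0.0824, 0.1234]
ee_rot: [-3.141, -0.525, 0.237]
wrist_force: [-2.1, -0.3, 4.5]
width: 0.0005
finger_force: 2.4
```

servo_tool --commands '[0,0,-0.002,0,0,0,0,0,0,-0.004,0,0,0,0,0,0,-0.004,0,0,0,0]'

```text
time: 11.75
tool_pos: [0.572, 0.0819, 0.1268]
ee_rot: [-3.141, -0.525, 0.237]
wrist_force: [0.1, -0.5, 4.2]
width: -0.0
finger_force: 1.5
```

servo_tool --commands '[0,0,-0.002,0,0,0,0,0,0,-0.004,0,0,0,0,0,0,-0.004,0,0,0,0]'

```text
time: 12.12
tool_pos: [0.5691, 0.0814, 0.1292]
ee_rot: [-3.141, -0.523, 0.237]
wrist_force: [0.3, 0.4, 1.1]
width: 0.0006
finger_force: 0.8
```

Blue went fully down and released, with a clean spring profile: contact at about 14 mm of advance, bottom at about 22 mm. Now back off along the axis, shift to yellow, and press.

servo_tool --commands '[0,0,-0.015,0,0,0,0,0,0,-0.034,0,0,0,0,0,-0.02,-0.034,0,0,0,0,0,-0.055,-0.034,0,0,0,0,0,-0.09,-0.034,0,0,0,0,0,-0.108,-0.034,0,0,0,0,0,-0.11,-0.034,0,0,0,0,0,-0.11,-0.034,0,0,0,0,0,-0.11,-0.015,0,0,0,0,0,-0.11,-0.008,0,0,0,0]'

```text
time: 13.38
tool_pos: [0.5397, 0.1863, 0.1354]
ee_rot: [-3.141, -0.521, 0.235]
wrist_force: [0.1, -0.0, 0.1]
width: 0.0008
finger_force: 0.0
```

```bash
python3 - <<'E'
from h import *
np.set_printoptions(precision=4,suppress=True)
o=robot.get_obs();print(o["tool_pos"],o["ee_rot"],o["wrist_force"])
M=R.from_euler("xyz",o["ee_rot"]).as_matrix()
for n,k in dict(y=[.5551,.1913,.1172],g=[.5421,.2447,.1172]).items(): print(n,M.T@(np.array(k)-o["tool_pos"]))
s=snapshot("side");t=snapshot("top")
a=cv2.resize(s["img"][185:285,310:430],None,fx=3.3,fy=3.3,interpolation=2);b=cv2.resize(t["img"][190:290,205:325],None,fx=3.3,fy=3.3,interpolation=2)
cv2.imwrite("pics/f.png",cv2.convertScaleAbs(np.hstack([a,b]),alpha=1.6))
E
```

```text
[0.5397 0.1863 0.1354] [-3.1411 -0.5213  0.2353] [ 0.0688 -0.0101  0.0732]
y [ 0.005  -0.0013  0.0239]
g [ 0.0048 -0.0562  0.0238]
```

View pics/f.png

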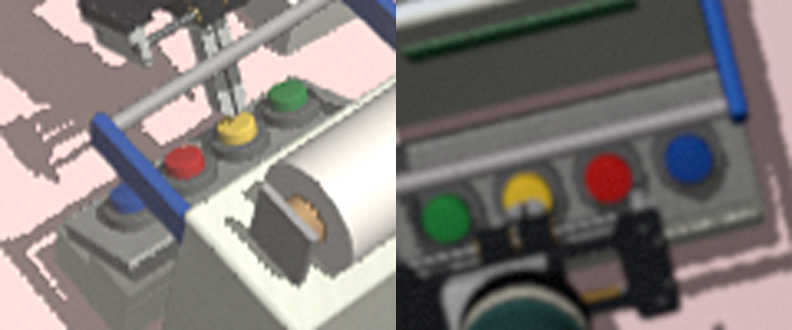

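The blue key is back up, and the fingertips are just over the yellow key (top crop 528,195).

servo_tool --commands '[0.001,-0.001,0.005,0,0,0,0,0.001,-0.001,0.011,0,0,0,0,0.001,-0.001,0.016,0,0,0,0,0.001,-0.001,0.0185,0,0,0,0,0.001,-0.001,0.0185,0,0,0,0]'

```text
time: 14.1
tool_pos: [0.5491, 0.1907, 0.1243]
ee_rot: [3.141, -0.524, 0.238]
wrist_force: [-16.3, -5.1, 16.8]
width: 0.0004
finger_force: 11.6
```

Bottomed at about 24 N. Release, back off and shift to green.

servo_tool --commands '[0,0,-0.006,0,0,0,0,0,0,-0.012,0,0,0,0,0,0,-0.03,0,0,0,0,0,0,-0.044,0,0,0,0,0,-0.025,-0.044,0,0,0,0,0,-0.05,-0.044,0,0,0,0,0,-0.055,-0.044,0,0,0,0,0,-0.055,-0.044,0,0,0,0,0,-0.055,-0.025,0,0,0,0,0,-0.055,-0.0185,0,0,0,0]'

```text
time: 15.35
tool_pos: [0.5274, 0.241, 0.1358]
ee_rot: [-3.141, -0.521, 0.236]
wrist_force: [0.1, 0.2, -0.1]
width: 0.0005
finger_force: 0.0
```

```bash
python3 - <<'E'
from h import *
np.set_printoptions(precision=4,suppress=True)
o=robot.get_obs();print(o["tool_pos"],o["ee_rot"],o["wrist_force"])
M=R.from_euler("xyz",o["ee_rot"]).as_matrix()
for n,k in dict(y=[.5551,.1913,.1172],g=[.5421,.2447,.1172]).items(): print(n,M.T@(np.array(k)-o["tool_pos"]))
s=snapshot("side");t=snapshot("top")
a=cv2.resize(s["img"][185:285,310:430],None,fx=3.3,fy=3.3,interpolation=2);b=cv2.resize(t["img"][190:290,205:325],None,fx=3.3,fy=3.3,interpolation=2)
cv2.imwrite("pics/g.png",cv2.convertScaleAbs(np.hstack([a,b]),alpha=1.6))
E
```

```text
[0.5274 0.241  0.1358] [-3.1415 -0.5213  0.2359] [ 0.0712  0.1802 -0.1187]
y [0.004  0.0548 0.0238]
g [ 0.0039 -0.0002  0.0237]
```

View pics/g.png

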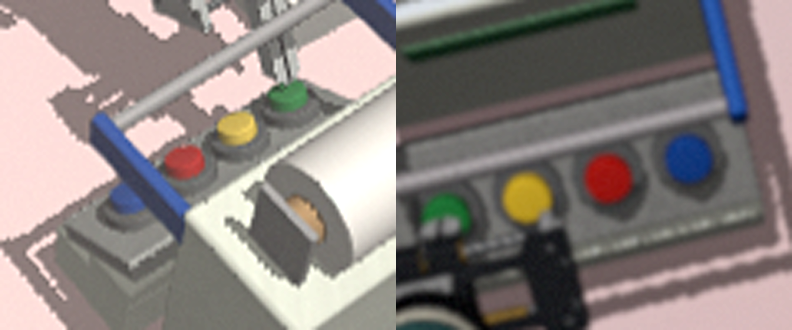

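The yellow key is up again, and the fingertips are over the green key (top crop 445,215).

servo_tool --commands '[0,0,0.005,0,0,0,0,0,0,0.011,0,0,0,0,0,0,0.016,0,0,0,0,0,0,0.0185,0,0,0,0,0,0,0.0185,0,0,0,0]'

```text
time: 16.08
tool_pos: [0.536, 0.244, 0.1244]
ee_rot: [3.142, -0.524, 0.237]
wrist_force: [-17.7, -6.4, 17.1]
width: 0.0003
finger_force: 12.4
```

servo_tool --commands '[0,0,-0.006,0,0,0,0,0,0,-0.012,0,0,0,0,0,0,-0.03,0,0,0,0,0,0,-0.06,0,0,0,0,0,0,-0.09,0,0,0,0,0,0,-0.12,0,0,0,0,0,0,-0.14,0,0,0,0,0,0,-0.14,0,0,0,0]'

```text
time: 17.08
tool_pos: [0.4686, 0.2282, 0.2452]
ee_rot: [-3.14, -0.528, 0.237]
wrist_force: [-0.0, 0.0, -1.0]
width: 0.0004
finger_force: 0.0
```

```bash
python3 - <<'E'
from h import *
o=robot.get_obs();print(o["time"],o["tool_pos"],o["wrist_force"])
s=snapshot("side");t=snapshot("top")
cv2.imwrite("pics/k.png",cv2.convertScaleAbs(np.hstack([s["img"][130:400,160:440],t["img"][130:400,120:520]]),alpha=1.5))
E
```

```text
17.075 [0.46864465 0.22817486 0.24519359] [-0.03257077  0.01517048 -0.95009145]
```

View pics/k.png

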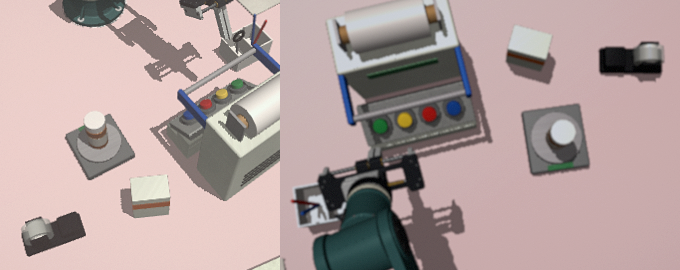

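The jar stands upright on the pan (crop 95,130), all keys are up, the bystanders are in place and the gripper is clear.

```bash
python3 -c "
from bench import close_job
print(close_job())"
```

```text
the job is handed in; nothing more can be done
None
```

The job is handed in at 17 s of the 53 s: the jar stands on the scale's pan, and the blue, yellow and green keys were each pressed right down and let up in that order, with the red key and the bystanders left alone.

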